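# Load the router's tool magazine in the order of the setting-up rack

### The arm

A 6-joint arm with a two-finger parallel gripper is mounted at the origin on the work surface; the furniture and walls round the work are solid. World frame = base frame: x ahead of the robot, y to its left, z up, the work surface at z = 0. Lengths are in mm, angles in rad, forces in N, time in s.
With the tool pointing down it reaches from about 400 to 925 mm from the base axis. Payload 12.5 kg.
Tool frame: the origin (TCP) lies between the finger pads, 19 mm behind the fingertips; this is the grasp point; z points along the fingers, y is the line along which they close (so a half turn about z gives the same grasp; the last joint's range is limited). The gripper opens to 95 mm and grips with 3 to 60 N. Pads are 20 mm wide; open, the fingers measure 119 mm over their backs; the gripper's body (75 mm by 180 mm) begins 59 mm behind the grasp point.
Start: joints at [-1.324, 0.491, 1.559, -0, 1.092, -0.106], TCP at [215.977, -586.514, 233.461] pointing down, gripper open.
Joint ranges: [-3.1, 3.1], [-0.84, 2.19], [0.05, 2.79], [-1.13, 4.28], [0.06, 2.93], [-2.69, 2.69]. Speed limits (rad/s): [2.22, 2.22, 2.79, 3.14, 3.14, 3.14].

### API

Orientations are given as [roll, pitch, yaw] about the fixed x, y, z axes, in that order (R = Rz(yaw) Ry(pitch) Rx(roll)).
In Python, from cell import env, eyes gives the robot as it stands.
- The arm moves only by the shell command python3 -m inch 'ROWS'. ROWS is JSON, a list of rows, each a list of 3 entries, a list of its own where there are three numbers: the shift along the tool's x, y, z in units of 60 mm (1.0 is 60 mm), then the turn about the tool's z in units of 5 degrees (1.0 is 5 degrees), then the closure, from -1 (fully open) to 1 (shut). In form: [[[tx, ty, tz], turn, claw], ...]. A call has exactly 10 rows; each row shifts and turns the commanded pose from where the row before left it, along the tool's axes as they then stand; what a row does not reach is not made up. A row lasts 1/8 s, in which the tool goes at most 62.5 mm and 10.7 degrees, less where a joint would pass 70% of its speed; a pose out of reach is approached as far as the arm can. A call is refused whole if a number of a shift passes 1 or a number of a turn 1, either way. A call with a gripper value outside its range is refused whole. The fingers move at their own pace and stop on an object; the grip force is fixed at half the most. Time passes only in rows, so rows that do not move let the fingers close, or fill a call up. It gives the time, the measured TCP pose, the force, the opening and the grip force at its end, in the units of the state.
- env.state(): the state, without advancing time (a new reading comes with each control period).
- eyes.read_camera(name): name is "side" or "top"; returns a dict with "pixels" (480x640x3 uint8, red, green, blue), "fx", "fy", "cx", "cy" (pixels), "extrinsics" (4x4, takes a point from world to camera coordinates). Camera axes: x right, y down, z forward; pixel columns grow to the right and rows downward; lengths in mm; the calibration is good to about 2 mm. A picture is of the moment at which its call begins. There is no depth.
- env.job_done(): hands the job in; it is judged then, once.
Trained networks look in a picture, given as the dict that the camera call returned (one of the last four; its "shot" number tells which), for a name from the list of things; names that differ only in an ending like _2 or _b are one class to them, and where a whole thing is asked for, a point or a joint stands for the part that bears it (a point fixed in the world has none). Each returns a list of dicts, best first, with "score" (0 to 1); they miss things now and then, are a little off and sometimes report something else, mostly with a low value. They report only what shows in the picture. A call takes as long as a camera call. They do not tell look-alikes from the thing itself.
- eyes.boxes_of(name, picture): "centre" ([row, column] in pixels, amid what is visible of it).
- eyes.cut_out(name, picture): "mask" (480x640 bool, what is visible of it) and "centre" ([row, column] in pixels, amid what is visible of it).
- eyes.spot_point(name, picture): "centre" ([row, column] in pixels: a listed point, or the origin of a listed thing).
The state is a dict: "t": time; "joints": joint angles; "qvel": joint speeds; "tau": joint torques, N m; "eef_pos": TCP position; "tcp_rot": TCP orientation; "ft_force": force on the tool from outside, world axes, zero at the start; "moment": the same for the moment, N m; "opening": opening from 0.0 (shut) to 1.0 (fully open); "grip_force": force on a finger pad.
Only numpy, scipy, OpenCV 4.12 (cv2) and the standard library are available. Lean on these libraries where they do the work, as an engineer would, in place of code of your own. Each camera call takes 0.05 s, during which the arm holds its last target. There are 200 camera calls.

### The job

The four router tools on the wooden setting-up rack are numbered only by their place in the row, so load them into the black magazine in the same order: the leftmost tool into the leftmost pocket, and so on to the rightmost. Set each tool gently down through its pocket, cutter up, until its flange lies flat on the plate, and never drop one or let it tip over.

Things in the scene. Friction and masses are not known exactly. Their poses are not given: they have to be found in the camera images.
- surfacing_tool: Steel router tool holder, cutter up, 0.48 kg. Origin: on the axis at the underside of its 56 mm flange (this face rests on a rack); z up the axis. Below: taper, 32 mm wide at the flange, 18 mm at -46 mm, stud end to -62 mm. Above: flange to +16, neck to +24, round dark nut 50 mm wide from +24 to +48 mm (grip it here), then a flat three-wing cutter 42 mm wide, top at +65 mm.
- vgroove_tool: Steel router tool holder, cutter up, 0.42 kg. Origin: on the axis at the underside of its 56 mm flange (this face rests on a rack); z up the axis. Below: taper, 32 mm wide at the flange, 18 mm at -46 mm, stud end to -62 mm. Above: flange to +16, neck to +24, round dark nut 42 mm wide from +24 to +48 mm (grip it here), then a pointed conical cutter 28 mm wide, top at +69 mm.
- ballnose_tool: Steel router tool holder, cutter up, 0.36 kg. Origin: on the axis at the underside of its 56 mm flange (this face rests on a rack); z up the axis. Below: taper, 32 mm wide at the flange, 18 mm at -46 mm, stud end to -62 mm. Above: flange to +16, neck to +24, round dark nut 34 mm wide from +24 to +48 mm (grip it here), then a round-ended cutter 16 mm wide, top at +70 mm.
- drill_tool: Steel router tool holder, cutter up, 0.32 kg. Origin: on the axis at the underside of its 56 mm flange (this face rests on a rack); z up the axis. Below: taper, 32 mm wide at the flange, 18 mm at -46 mm, stud end to -62 mm. Above: flange to +16, neck to +24, round dark nut 27 mm wide from +24 to +48 mm (grip it here), then a thin 8 mm drill, top at +70 mm.
- socket_a: The grey ribbed plastic socket of the setting-up rack in which surfacing_tool stands at the start; it is fixed and stays there. Upright tube 62 mm outside, 42 mm bore, 74 mm high; the flange rests on its rim. Origin: centre of its underside. The four sockets look alike; their order along the rack is the order of the tools.
- socket_b: The grey ribbed plastic socket of the setting-up rack in which vgroove_tool stands at the start; it is fixed and stays there. Upright tube 62 mm outside, 42 mm bore, 74 mm high; the flange rests on its rim. Origin: centre of its underside. The four sockets look alike; their order along the rack is the order of the tools.
- socket_c: The grey ribbed plastic socket of the setting-up rack in which ballnose_tool stands at the start; it is fixed and stays there. Upright tube 62 mm outside, 42 mm bore, 74 mm high; the flange rests on its rim. Origin: centre of its underside. The four sockets look alike; their order along the rack is the order of the tools.
- socket_d: The grey ribbed plastic socket of the setting-up rack in which drill_tool stands at the start; it is fixed and stays there. Upright tube 62 mm outside, 42 mm bore, 74 mm high; the flange rests on its rim. Origin: centre of its underside. The four sockets look alike; their order along the rack is the order of the tools.
- setup_rack: Wooden setting-up rack, fixed: plywood tray 100 x 342 mm, 12 mm floor, low side strips, 52 mm high end boards; the grey sockets stand in it in a row. Origin: centre of its underside; y along the row to the robot's left, x away from it (yaw up to 0.35 rad). Sockets at y = +120, +40, -40, -120 mm, x = 0, in any order; rims 86 mm above the table.
- magazine: Tool magazine, fixed: black plastic pocket plate 80 x 310 mm on an aluminium frame, top 80 mm above the table, empty. Origin: centre of its underside; y along the row to the robot's left, x away from it (yaw up to 0.35 rad). Round 42 mm pockets through the 12 mm plate at y = +120, +40, -40, -120 mm, x = 0; free below. A tool goes in taper first until its flange lies on the plate.
Mind the look-alikes: they are no part of the job. What is shaped like the surfacing_tool but pink is not meant.

How it is judged (in metres and radians):
At the end, for the whole second after the job is handed in: Every tool stands released and at rest in the magazine pocket that has the same place in the row, from left to right, as its grey socket has in the setting-up rack: axis within 8 mm of the pocket's centre along each rack axis, flange flat on the plate (height within 4 mm, tilt under 0.08 rad) (x of surfacing_tool in the frame of magazine between -0.008 and 0.008 m and z of surfacing_tool in the frame of magazine between 0.076 and 0.084 m and angle between each of surfacing_tool, vgroove_tool, ballnose_tool, drill_tool's own z axis and vertical below 0.08 rad and linear speed of each of surfacing_tool, vgroove_tool, ballnose_tool, drill_tool below 0.02 m/s and angular speed of each of surfacing_tool, vgroove_tool, ballnose_tool, drill_tool below 0.2 rad/s and ((y of socket_a in the frame of setup_rack between 0.1 and 0.14 m and y of surfacing_tool in the frame of magazine between 0.112 and 0.128 m) or (y of socket_a in the frame of setup_rack between 0.02 and 0.06 m and y of surfacing_tool in the frame of magazine between 0.032 and 0.048 m) or (y of socket_a in the frame of setup_rack between -0.06 and -0.02 m and y of surfacing_tool in the frame of magazine between -0.048 and -0.032 m) or (y of socket_a in the frame of setup_rack between -0.14 and -0.1 m and y of surfacing_tool in the frame of magazine between -0.128 and -0.112 m)) and x of vgroove_tool in the frame of magazine between -0.008 and 0.008 m and z of vgroove_tool in the frame of magazine between 0.076 and 0.084 m and ((y of socket_b in the frame of setup_rack between 0.1 and 0.14 m and y of vgroove_tool in the frame of magazine between 0.112 and 0.128 m) or (y of socket_b in the frame of setup_rack between 0.02 and 0.06 m and y of vgroove_tool in the frame of magazine between 0.032 and 0.048 m) or (y of socket_b in the frame of setup_rack between -0.06 and -0.02 m and y of vgroove_tool in the frame of magazine between -0.048 and -0.032 m) or (y of socket_b in the frame of setup_rack between -0.14 and -0.1 m and y of vgroove_tool in the frame of magazine between -0.128 and -0.112 m)) and x of ballnose_tool in the frame of magazine between -0.008 and 0.008 m and z of ballnose_tool in the frame of magazine between 0.076 and 0.084 m and ((y of socket_c in the frame of setup_rack between 0.1 and 0.14 m and y of ballnose_tool in the frame of magazine between 0.112 and 0.128 m) or (y of socket_c in the frame of setup_rack between 0.02 and 0.06 m and y of ballnose_tool in the frame of magazine between 0.032 and 0.048 m) or (y of socket_c in the frame of setup_rack between -0.06 and -0.02 m and y of ballnose_tool in the frame of magazine between -0.048 and -0.032 m) or (y of socket_c in the frame of setup_rack between -0.14 and -0.1 m and y of ballnose_tool in the frame of magazine between -0.128 and -0.112 m)) and x of drill_tool in the frame of magazine between -0.008 and 0.008 m and z of drill_tool in the frame of magazine between 0.076 and 0.084 m and ((y of socket_d in the frame of setup_rack between 0.1 and 0.14 m and y of drill_tool in the frame of magazine between 0.112 and 0.128 m) or (y of socket_d in the frame of setup_rack between 0.02 and 0.06 m and y of drill_tool in the frame of magazine between 0.032 and 0.048 m) or (y of socket_d in the frame of setup_rack between -0.06 and -0.02 m and y of drill_tool in the frame of magazine between -0.048 and -0.032 m) or (y of socket_d in the frame of setup_rack between -0.14 and -0.1 m and y of drill_tool in the frame of magazine between -0.128 and -0.112 m))); the robot touches nothing.
It fails at once if a tool tips over (more than 0.6 rad from upright) (angle between any of surfacing_tool, vgroove_tool, ballnose_tool, drill_tool's own z axis and vertical above 0.6 rad).
It fails at once if a tool is dropped (it moves faster than 0.45 m/s, a fall of about 10 mm, while no finger touches it) ((linear speed of surfacing_tool above 0.45 m/s and contact force between surfacing_tool and the fingers below 0.2 N) or (linear speed of vgroove_tool above 0.45 m/s and contact force between vgroove_tool and the fingers below 0.2 N) or (linear speed of ballnose_tool above 0.45 m/s and contact force between ballnose_tool and the fingers below 0.2 N) or (linear speed of drill_tool above 0.45 m/s and contact force between drill_tool and the fingers below 0.2 N)).
It also fails if it takes over 106 s, if anything falls off the work surface, if the arm or the gripper's body presses on something with over 40 N, if the wrist force passes 120 N, or if a joint passes its speed limit or range.

## Working session

There is one attempt and no reset: what is moved stays moved. The work goes in short steps, Python scripts to look and compute and a shell command to move; the robot and the scene stay as the last step left them, time stands still between calls to the robot, and variables do not carry over. Pictures are saved under pics/ and viewed, at most 14 in all, crops included, and the job is handed in when it is done.

```bash
mkdir -p pics
cat > h.py <<'E'
from cell import env, eyes
import numpy as np, cv2
def save(p,n): cv2.imwrite('pics/'+n+'.png',cv2.cvtColor(p['pixels'],cv2.COLOR_RGB2BGR))
def toz(p,rc,z):
    "pixel [row,col] -> world point at height z"
    E=np.array(p['extrinsics']);R,t=E[:3,:3],E[:3,3]
    d=R.T@np.array([(rc[1]-p['cx'])/p['fx'],(rc[0]-p['cy'])/p['fy'],1]);o=-R.T@t
    return o+d*(z-o[2])/d[2]
def proj(p,X):
    E=np.array(p['extrinsics']);c=E[:3,:3]@np.array(X)+E[:3,3]
    return np.array([p['fy']*c[1]/c[2]+p['cy'],p['fx']*c[0]/c[2]+p['cx']])
E
python3 - <<'E'
from h import *
np.set_printoptions(precision=1,suppress=True)
s=env.state();print(s)
for c in('top','side'):
    p=eyes.read_camera(c);save(p,c+'0')
    E=np.array(p['extrinsics']);print(c,p['fx'],-E[:3,:3].T@E[:3,3],E[2,:3])
    for n,z in(('surfacing_tool',86),('vgroove_tool',86),('ballnose_tool',86),('drill_tool',86),('socket_a',12),('setup_rack',0),('magazine',0)):
        for r in eyes.spot_point(n,p)[:5]: print(n,round(r['score'],2),np.array(r['centre']),toz(p,r['centre'],z))
E
```

```text
{'t': 0.0, 'joints': array([-1.3,  0.5,  1.6, -0. ,  1.1, -0.1]), 'qvel': array([ 0.,  0., -0., -0., -0., -0.]), 'tau': array([ -0. , -61.3, -25.8,   0.1,   0. ,  -0. ]), 'eef_pos': array([ 215.9, -586.3,  232.9]), 'tcp_rot': array([-3.1, -0. ,  0.4]), 'ft_force': array([ 0.5,  0.1, -0.3]), 'moment': array([-0.1, -0. , -0. ]), 'grip_force': 0.0, 'opening': 0.9985935776376651}
top 461.5891752352858 [ 420.2   60.8 1089.4] [ 0.1 -0.  -1. ]
surfacing_tool 0.83 [291.8 304.5] [383.1  73.7  86. ]
surfacing_tool 0.8 [226.3 227.5] [527. 240.  86.]
surfacing_tool 0.78 [165.7 242.9] [660.8 206.6  86. ]
surfacing_tool 0.74 [241.2 297.9] [492.9  87.   86. ]
surfacing_tool 0.69 [303.4 260.7] [359.4 168.2  86. ]
vgroove_tool 0.85 [235.6 298.9] [505.1  84.8  86. ]
ballnose_tool 0.7 [226.7 225.3] [526.2 244.8  86. ]
ballnose_tool 0.59 [218.2 191.4] [545.6 318.4  86. ]
ballnose_tool 0.26 [239.  297.5] [497.7  87.9  86. ]
drill_tool 0.61 [233.6 263.8] [510.3 161.1  86. ]
socket_a 0.81 [220.1 198.8] [550.2 320.2  12. ]
socket_a 0.77 [234.1 263.8] [515.8 168.5  12. ]
socket_a 0.64 [229.6 234.9] [527.  23
[... 341 characters left out ...]
 0.74 [278.7 368.2] [352.7 214.4  86. ]
surfacing_tool 0.72 [271.8 294.8] [535.2 234.   86. ]
surfacing_tool 0.69 [333.9 282. ] [497.5 469.6  86. ]
surfacing_tool 0.57 [253.1 363.8] [384.2 102.5  86. ]
vgroove_tool 0.98 [242.8 320.2] [506.7  83.8  86. ]
vgroove_tool 0.57 [297.2 292.7] [511.3 336.5  86. ]
ballnose_tool 0.89 [291.8 282.4] [540.8 322.5  86. ]
drill_tool 0.53 [257.8 308. ] [519.6 163.6  86. ]
socket_a 0.85 [279.6 305.2] [527.8 158.5  12. ]
socket_a 0.66 [311.9 277.9] [557.2 309.3  12. ]
socket_a 0.64 [267.6 315. ] [516.6  96.6  12. ]
socket_a 0.6 [297.4 294. ] [535.1 241.8  12. ]
setup_rack 0.85 [288.6 300.8] [532.7 184.8   0. ]
magazine 0.77 [220.1 339.6] [ 511.2 -198.1    0. ]
```

View pics/top0.png

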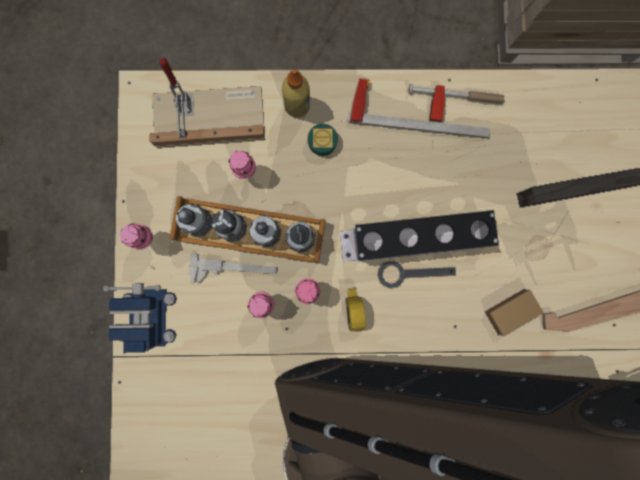

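View pics/side0.png

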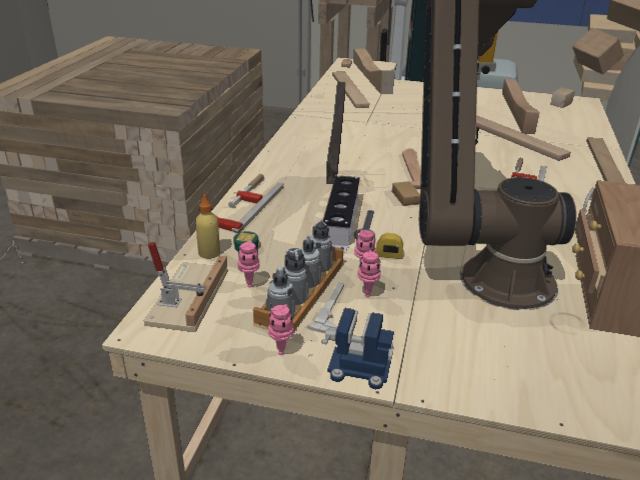

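The top view shows, left to right, what look like a ballnose (col 191), surfacing (228), drill (264) and vgroove (299). The magazine pockets are at about (241,373), (237,408), (233,445) and (230,480). I'll enlarge to confirm.

Run:
```python
from h import *
np.set_printoptions(precision=1,suppress=True)
t=cv2.imread('pics/top0.png');s=cv2.imread('pics/side0.png')
a=cv2.resize(t[190:270,165:325],None,fx=5,fy=5,interpolation=3)[:300*2]
b=cv2.resize(s[210:335,230:400],None,fx=4,fy=4,interpolation=3)
cv2.imwrite('pics/a.png',a);cv2.imwrite('pics/b.png',b)
cv2.imwrite('pics/c.png',cv2.resize(t[200:270,335:505],None,fx=4.7,fy=4.7,interpolation=3))
```

```text
(no output)
```

View pics/a.png

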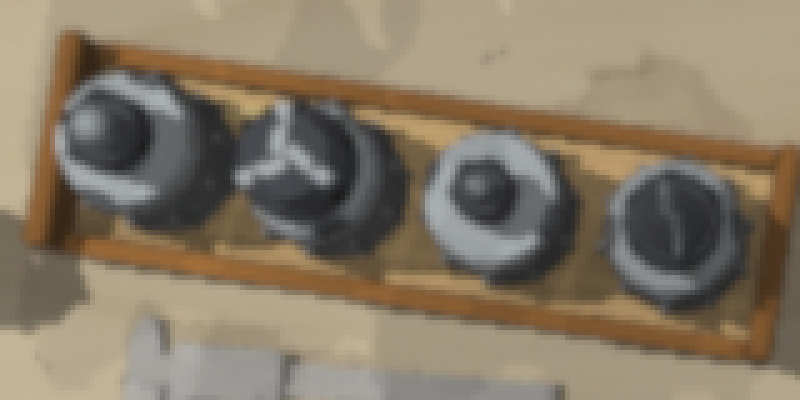

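View pics/b.png

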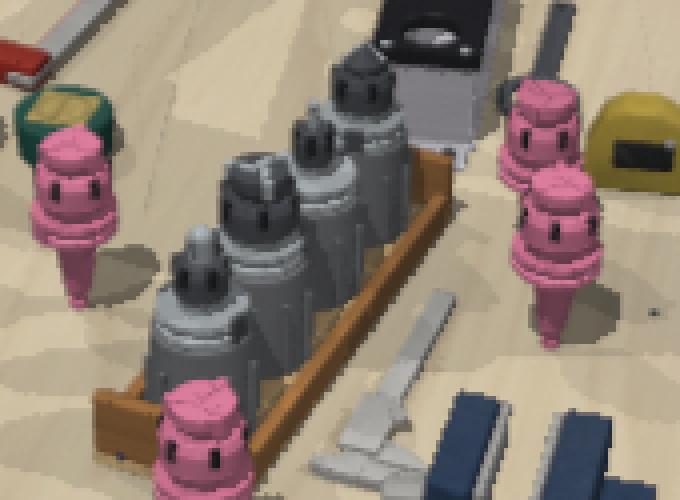

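View pics/c.png

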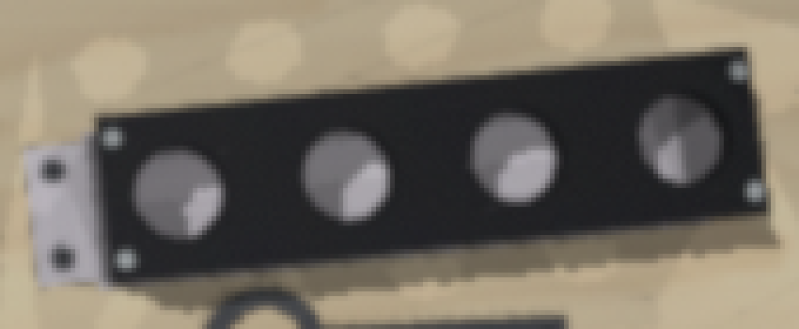

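Order confirmed, left to right: ballnose, surfacing, drill, vgroove. Next I'll fit both rows.

```bash
cat > fit.py <<'E'
from h import *
np.set_printoptions(precision=1,suppress=True)
def fit(P):
    P=np.array(P)[:,:2];c=P.mean(0);ys=np.array([120,40,-40,-120.])
    d=(ys[:,None]*(P-c)).sum(0)/(ys**2).sum();yaw=np.arctan2(-d[0],d[1])
    f=c+ys[:,None]*np.array([-np.sin(yaw),np.cos(yaw)])
    return c,yaw,np.hypot(*d),f,P-f
E
python3 - <<'E'
from fit import *
p=eyes.read_camera('top')
q=lambda u,v,k,o:[(v+.5)/k-.5+o[0],(u+.5)/k-.5+o[1]]
M=[toz(p,q(u,v,4.7,(200,335)),80) for u,v in((180,194),(346,176),(514,157),(681,139))]
T=[toz(p,q(u,v,5,(190,165)),z) for u,v,z in((108,133,134),(287,160,151),(484,191,134),(673,215,134))]
C=[toz(p,q(u,v,4.7,(200,335)),80) for u,v in((97,115),(745,48),(768,213),(110,280))]
for P in(M,T):print(np.array(P),*fit(P),sep='\n')
print(np.mean(C,0),np.array(C))
for c in('top','side'):
    p=eyes.read_camera(c)
    for n in('magazine','setup_rack'):
        m=eyes.cut_out(n,p)
        for r in m[:1]:
            print(c,n,r['score'],np.array(r['centre']))
E
```

```text
[[ 492.4  -77.5   80. ]
 [ 500.  -155.6   80. ]
 [ 508.1 -234.9   80. ]
 [ 515.8 -314.    80. ]]
[ 504.1 -195.5]
0.09927390919885248
0.9909172703982725
[[ 492.2  -76.1]
 [ 500.1 -155.7]
 [ 508.  -235.3]
 [ 516.  -314.9]]
[[ 0.2 -1.4]
 [-0.1  0.1]
 [ 0.1  0.4]
 [-0.1  0.9]]
[[543.8 316.9 134. ]
 [529.9 239.6 151. ]
 [518.1 161.3 134. ]
 [507.3  82.9 134. ]]
[524.8 200.2]
-0.154193954925384
0.98700916311953
[[543.2 318.8]
 [530.9 239.7]
 [518.6 160.6]
 [506.4  81.6]]
[[ 0.6 -1.9]
 [-1.1 -0.1]
 [-0.5  0.6]
 [ 1.   1.3]]
[ 505.4 -195.8   80. ] [[ 529.9  -39.3   80. ]
 [ 558.6 -346.    80. ]
 [ 480.6 -353.7   80. ]
 [ 452.5  -44.    80. ]]
top magazine 0.79 [238.  416.6]
top setup_rack 0.94 [233.5 245.2]
side magazine 0.78 [208.5 340.8]
side setup_rack 0.82 [298.8 307.6]
```

```bash
cat > go.py <<'E'
import sys
from fit import *
from scipy.spatial.transform import Rotation as Ro
# targets: t1..t4 rack, m1..m4 magazine ; usage go.py name z
RC,RY=np.array([524.8,200.2]),-0.154
MC,MY=np.array([504.6,-195.6]),0.097
def target(n):
    c,y=(RC,RY) if n[0]=='t' else (MC,MY)
    k=[120,40,-40,-120][int(n[1])-1]
    return c+k*np.array([-np.sin(y),np.cos(y)]),y+np.pi/2
if __name__=='__main__':
    s=env.state();R=Ro.from_euler('xyz',s['tcp_rot']).as_matrix()
    xy,yaw=target(sys.argv[1]);z=float(sys.argv[2])
    d=np.array([*xy,z])-s['eef_pos'];cy=np.arctan2(R[1,0],R[0,0])
    dy=(yaw-cy+np.pi)%(2*np.pi)-np.pi
    print('t',s['t'],'pos',s['eef_pos'],'yaw %.3f tilt %.4f'%(cy,np.arccos(min(1,-R[2,2]))),'open %.3f'%s['opening'],'F',s['ft_force'])
    R2=Ro.from_euler('xyz',[np.pi,0,yaw]).as_matrix()
    print('target',xy,z,'world d',d,'units now-frame',np.round(R.T@d/60,3),'units at target yaw',np.round(R2.T@d/60,3),'turn units %.2f'%(-np.degrees(dy)/5),'joints',s['joints'])
E
python3 go.py t4 220
python3 -m inch '[[[0,0,0],-1,-1],[[0,0,0],-1,-1],[[0,0,0],-1,-1],[[0,0,0],-1,-1],[[0,0,0],-1,-1],[[0,0,0],-1,-1],[[0,0,0],-1,-1],[[0,0,0],-1,-1],[[0,0,0],-1,-1],[[0,0,0],-1,-1]]'
python3 go.py t4 220
```

```text
t 1.15 pos [ 216.  -586.5  233.4] yaw 0.353 tilt 0.0001 open 1.002 F [-0.3 -0.4 -0.1]
target [506.4  81.6] 220.0 world d [290.4 668.1 -13.4] units now-frame [ 8.4 -8.8  0.2] units at target yaw [11.7  3.1  0.2] turn units -12.19 joints [-1.3  0.5  1.6  0.   1.1 -0.1]
t: 2.4
eef_pos: [216.0, -586.5, 233.5]
tcp_rot: [3.141, 0.0, 1.228]
ft_force: [0.2, 0.6, -0.2]
opening: 1.001
grip_force: 0.0
t 2.4 pos [ 216.  -586.5  233.5] yaw 1.228 tilt 0.0002 open 1.001 F [ 0.2  0.6 -0.2]
target [506.4  81.6] 220.0 world d [290.4 668.2 -13.5] units now-frame [12.1  0.8  0.2] units at target yaw [11.7  3.1  0.2] turn units -2.16 joints [-1.3  0.5  1.6  0.   1.1 -1. ]
```

```bash
sed -i 's/precision=1/precision=2/' fit.py
python3 -m inch '[[[0,0.5,0],-1,-1],[[0.4,0.6,0],-1,-1],[[0.8,0.6,0],-0.16,-1],[[0.9,0.6,0],0,-1],[[0.9,0.5,0],0,-1],[[0.9,0.3,0],0,-1],[[0.9,0,0],0,-1],[[0.9,0,0],0,-1],[[0.9,0,0],0,-1],[[0.9,0,0],0,-1]]'
python3 go.py t4 220
```

```text
t: 3.65
eef_pos: [469.3, -181.3, 233.6]
tcp_rot: [3.141, 0.0, 1.414]
ft_force: [0.4, 0.4, -0.5]
opening: 0.998
grip_force: 0.0
t 3.65 pos [ 469.27 -181.35  233.64] yaw 1.414 tilt 0.0006 open 0.998 F [ 0.39  0.35 -0.51]
target [506.39  81.62] 220.0 world d [ 37.12 262.97 -13.64] units now-frame [ 4.43 -0.07  0.23] units at target yaw [ 4.43 -0.06  0.23] turn units -0.03 joints [-0.5   0.32  1.85 -0.    0.97 -0.34]
```

```bash
python3 -m inch '[[[0.9,0,0],0,-1],[[0.9,0,0],0,-1],[[0.9,0,0],0,-1],[[0.7,0,0],0,-1],[[0.4,0,0],0,-1],[[0.2,0,0],0,-1],[[0,0,0],0,-1],[[0,0,0],0,-1],[[0,0,0],0,-1],[[0,0,0],0,-1]]'
python3 go.py t4 126
```

```text
t: 4.9
eef_pos: [506.6, 53.5, 233.4]
tcp_rot: [3.142, 0.0, 1.413]
ft_force: [0.2, -0.0, -0.4]
opening: 1.001
grip_force: 0.0
t 4.9 pos [506.63  53.52 233.44] yaw 1.413 tilt 0.0001 open 1.001 F [ 0.17 -0.   -0.39]
target [506.39  81.62] 126.0 world d [  -0.24   28.1  -107.44] units now-frame [ 0.46 -0.08  1.79] units at target yaw [ 0.46 -0.08  1.79] turn units -0.04 joints [-0.02  0.33  1.84 -0.    0.98  0.13]
```

```bash
python3 -m inch '[[[0.3,-0.08,0],0,-1],[[0.16,0,0.2],0,-1],[[0,0,0.4],0,-1],[[0,0,0.4],0,-1],[[0,0,0.4],0,-1],[[0,0,0.2],0,-1],[[0,0,0.1],0,-1],[[0,0,0.09],0,-1],[[0,0,0],0,-1],[[0,0,0],0,-1]]'
python3 go.py t4 126
python3 - <<'E'
from h import *
a,b=eyes.read_camera('top'),eyes.read_camera('side')
A=cv2.resize(a['pixels'][170:280,240:390],(800,587),interpolation=3)
cv2.imwrite('pics/d.png',A[...,::-1])
cv2.imwrite('pics/e.png',cv2.resize(b['pixels'][190:320,240:400],(738,600),interpolation=3)[...,::-1])
E
```

```text
t: 6.15
eef_pos: [506.4, 82.1, 126.4]
tcp_rot: [3.141, -0.0, 1.414]
ft_force: [0.4, -0.0, 0.1]
opening: 0.997
grip_force: 0.0
t 6.15 pos [506.4   82.07 126.41] yaw 1.414 tilt 0.0007 open 0.997 F [ 0.39 -0.04  0.11]
target [506.39  81.62] 126.0 world d [-0.01 -0.45 -0.41] units now-frame [-0.01  0.    0.01] units at target yaw [-0.01  0.    0.01] turn units -0.03 joints [ 0.03  0.48  1.94 -0.    0.72  0.19]
```

View pics/e.png

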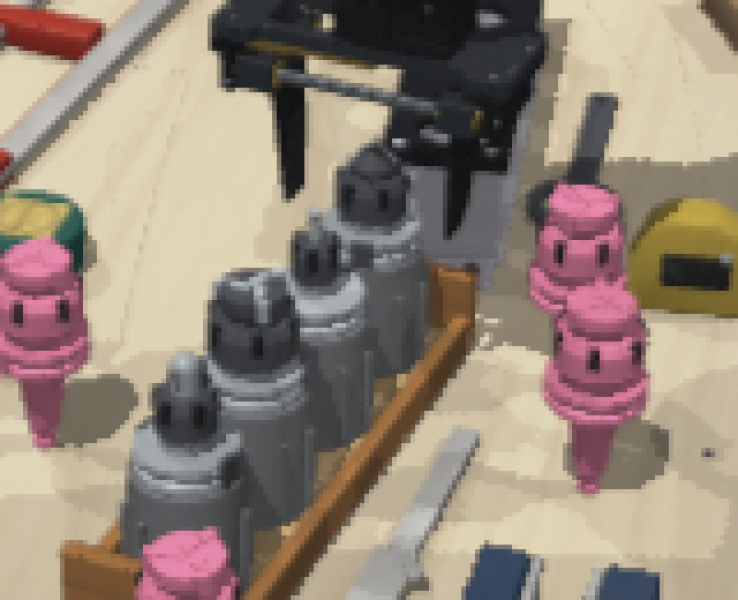

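The fingers straddle the vgroove nut, at about (200,290) and (235,455) with the nut centred at (195,372). They look well centred, so I'll close.

```bash
python3 -m inch '[[[0,0,0],0,1],[[0,0,0],0,1],[[0,0,0],0,1],[[0,0,0],0,1],[[0,0,0],0,1],[[0,0,0],0,1],[[0,0,0],0,1],[[0,0,0],0,1],[[0,0,0],0,1],[[0,0,0],0,1]]'
python3 go.py t4 220
```

```text
t: 7.5
eef_pos: [506.3, 82.1, 126.0]
tcp_rot: [3.141, 0.0, 1.414]
ft_force: [0.7, -0.1, -0.1]
opening: 0.436
grip_force: 30.0
t 7.5 pos [506.29  82.08 126.04] yaw 1.414 tilt 0.0002 open 0.436 F [ 0.66 -0.13 -0.06]
target [506.39  81.62] 220.0 world d [ 0.1  -0.46 93.96] units now-frame [-0.01  0.   -1.57] units at target yaw [-0.01  0.   -1.57] turn units -0.03 joints [ 0.03  0.48  1.94 -0.    0.72  0.19]
```

```bash
python3 -m inch '[[[0,0,-0.05],0,1],[[0,0,-0.1],0,1],[[0,0,-0.2],0,1],[[0,0,-0.3],0,1],[[0,0,-0.35],0,1],[[0,0,-0.3],0,1],[[0,0,-0.2],0,1],[[0,0,-0.1],0,1],[[0,0,0],0,1],[[0,0,0],0,1]]'
python3 go.py m4 220
python3 - <<'E'
from h import *
b=eyes.read_camera('side')
cv2.imwrite('pics/f.png',cv2.resize(b['pixels'][150:280,250:410],(738,600),interpolation=3)[...,::-1])
E
```

```text
t: 8.75
eef_pos: [506.0, 82.1, 221.5]
tcp_rot: [-3.141, 0.0, 1.414]
ft_force: [0.3, -0.3, -4.4]
opening: 0.438
grip_force: 30.0
t 8.75 pos [505.99  82.05 221.48] yaw 1.414 tilt 0.0010 open 0.438 F [ 0.31 -0.31 -4.43]
target [ 516.22 -315.04] 220.0 world d [  10.23 -397.09   -1.48] units now-frame [-6.51  1.2   0.03] units at target yaw [-6.6  -0.47  0.03] turn units -2.91 joints [ 0.03  0.35  1.84 -0.    0.95  0.19]
```

View pics/f.png

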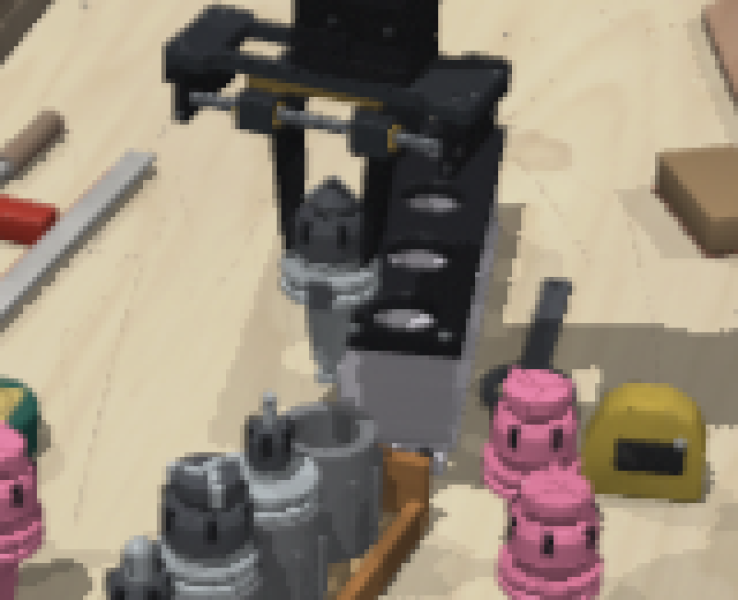

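```bash
python3 -m inch '[[[0,0,0],-0.5,1],[[0,0,0],-0.9,1],[[0,0,0],-0.9,1],[[-0.1,0,0],-0.6,1],[[-0.3,-0.1,0],0,1],[[-0.5,-0.1,0],0,1],[[-0.7,-0.1,0],0,1],[[-0.8,-0.1,0],0,1],[[-0.8,-0.07,0],0,1],[[-0.8,0,0],0,1]]'
python3 -m inch '[[[-0.8,0,0],0,1],[[-0.7,0,0],0,1],[[-0.5,0,0],0,1],[[-0.3,0,0],0,1],[[-0.1,0,0],0,1],[[0,0,0],0,1],[[0,0,0],0,1],[[0,0,0],0,1],[[0,0,0],0,1],[[0,0,0],0,1]]'
python3 go.py m4 120
python3 - <<'E'
from h import *
a,b=eyes.read_camera('top'),eyes.read_camera('side')
A=cv2.resize(a['pixels'][190:290,400:540],(540,386),interpolation=3)
cv2.imwrite('pics/g.png',cv2.resize(b['pixels'][100:250,260:420],(640,600),interpolation=3)[...,::-1])
E
```

```text
t: 10.05
eef_pos: [500.0, -161.9, 221.9]
tcp_rot: [-3.141, -0.0, 1.665]
ft_force: [1.0, 0.2, -5.2]
opening: 0.435
grip_force: 30.0
t: 11.3
eef_pos: [514.8, -302.7, 222.1]
tcp_rot: [3.142, 0.0, 1.667]
ft_force: [0.5, -1.4, -5.4]
opening: 0.437
grip_force: 30.0
t 11.3 pos [ 514.77 -302.7   222.09] yaw 1.667 tilt 0.0001 open 0.437 F [ 0.46 -1.39 -5.43]
target [ 516.22 -315.04] 120.0 world d [   1.46  -12.34 -102.09] units now-frame [-0.21  0.    1.7 ] units at target yaw [-0.21  0.    1.7 ] turn units -0.01 joints [-0.64  0.46  1.64 -0.    1.04 -0.74]
```

View pics/g.png

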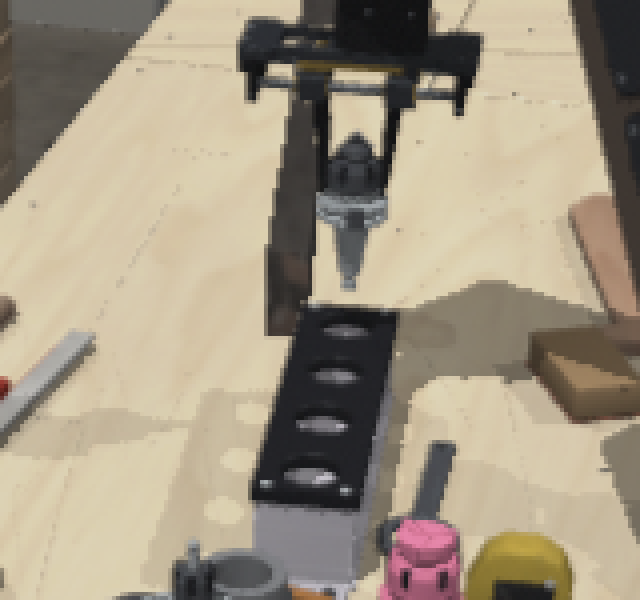

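```bash
python3 - <<'E'
from fit import *
b=eyes.read_camera('side')
print(fit([toz(b,[100+v/4,260+u/4],80) for u,v in((310,476),(322,425),(335,376),(345,331))]))
print(toz(b,[100+205/4,260+352/4],222-40+14), env.state()['eef_pos'])
E
python3 -m inch '[[[-0.1,0,0.1],0,1],[[-0.11,0,0.2],0,1],[[0,0,0.3],0,1],[[0,0,0.3],0,1],[[0,0,0.3],0,1],[[0,0,0.2],0,1],[[0,0,0.15],0,1],[[0,0,0.05],0,1],[[0,0,0],0,1],[[0,0,0],0,1]]'
python3 go.py m4 120
```

```text
(array([ 503.23, -183.63]), np.float64(0.09744038570072494), np.float64(0.9945723880009422), array([[ 491.55,  -64.2 ],
       [ 499.34, -143.82],
       [ 507.12, -223.44],
       [ 514.9 , -303.06]]), array([[ 0.09, -1.17],
       [ 0.22,  0.76],
       [-0.49, -0.15],
       [ 0.19,  0.57]]))
[ 511.51 -287.58  196.  ] [ 514.74 -302.86  222.04]
t: 12.7
eef_pos: [516.1, -315.6, 126.6]
tcp_rot: [3.141, 0.001, 1.667]
ft_force: [0.6, 0.8, -4.2]
opening: 0.434
grip_force: 30.0
t 12.7 pos [ 516.13 -315.57  126.57] yaw 1.667 tilt 0.0010 open 0.434 F [ 0.57  0.81 -4.19]
target [ 516.22 -315.04] 120.0 world d [ 0.09  0.54 -6.57] units now-frame [0.01 0.   0.11] units at target yaw [0.01 0.   0.11] turn units -0.01 joints [-0.66  0.58  1.72 -0.    0.84 -0.75]
```

```bash
python3 -m inch '[[[0,0,0.04],0,1],[[0,0,0.03],0,1],[[0,0,0.02],0,1],[[0,0,0.01],0,1],[[0,0,0],0,1],[[0,0,0],0,1],[[0,0,0],0,1],[[0,0,0],0,1],[[0,0,0],0,1],[[0,0,0],0,1]]'
python3 go.py m4 120
```

```text
t: 13.95
eef_pos: [515.9, -315.4, 120.1]
tcp_rot: [3.142, 0.0, 1.667]
ft_force: [0.1, 1.0, -3.6]
opening: 0.432
grip_force: 30.0
t 13.95 pos [ 515.95 -315.43  120.07] yaw 1.667 tilt 0.0001 open 0.432 F [ 0.1   1.03 -3.58]
target [ 516.22 -315.04] 120.0 world d [ 0.28  0.39 -0.07] units now-frame [0.01 0.01 0.  ] units at target yaw [0.01 0.01 0.  ] turn units -0.01 joints [-0.66  0.59  1.72 -0.    0.83 -0.75]
```

```bash
python3 -m inch '[[[0,0,0.01],0,1],[[0,0,0.01],0,1],[[0,0,0],0,1],[[0,0,0],0,1],[[0,0,0],0,1],[[0,0,0],0,1],[[0,0,0],0,1],[[0,0,0],0,1],[[0,0,0],0,1],[[0,0,0],0,1]]'
python3 go.py m4 120
```

```text
t: 15.2
eef_pos: [516.0, -315.5, 120.0]
tcp_rot: [3.141, 0.001, 1.667]
ft_force: [-4.1, 2.5, 9.2]
opening: 0.436
grip_force: 30.0
t 15.2 pos [ 515.99 -315.46  119.99] yaw 1.667 tilt 0.0009 open 0.436 F [-4.11  2.45  9.22]
target [ 516.22 -315.04] 120.0 world d [0.24 0.42 0.01] units now-frame [ 0.01  0.01 -0.  ] units at target yaw [ 0.01  0.01 -0.  ] turn units -0.01 joints [-0.66  0.59  1.72 -0.    0.83 -0.75]
```

```bash
python3 -m inch '[[[0,0,0],0,-1],[[0,0,0],0,-1],[[0,0,0],0,-1],[[0,0,0],0,-1],[[0,0,-0.1],0,-1],[[0,0,-0.3],0,-1],[[0,0,-0.4],0,-1],[[0,0,-0.4],0,-1],[[0,0,-0.3],0,-1],[[0,0,-0.15],0,-1]]'
python3 go.py t3 126
python3 - <<'E'
from h import *
b=eyes.read_camera('side')
cv2.imwrite('pics/i.png',cv2.resize(b['pixels'][100:250,260:420],(640,600),interpolation=3)[...,::-1])
E
```

```text
t: 16.45
eef_pos: [516.1, -315.5, 219.1]
tcp_rot: [3.14, 0.001, 1.667]
ft_force: [0.2, 0.2, -0.7]
opening: 1.002
grip_force: 0.0
t 16.45 pos [ 516.11 -315.54  219.11] yaw 1.667 tilt 0.0016 open 1.002 F [ 0.23  0.22 -0.7 ]
target [518.66 160.67] 126.0 world d [  2.55 476.21 -93.11] units now-frame [7.9  0.8  1.54] units at target yaw [ 7.85 -1.18  1.55] turn units 2.87 joints [-0.66  0.48  1.63 -0.    1.04 -0.75]
```

View pics/i.png

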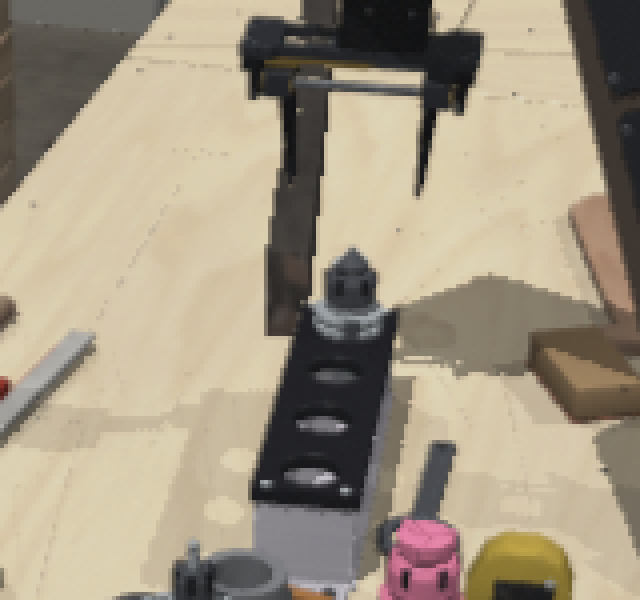

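Vgroove sits flat in the rightmost pocket. The drill is next.

```bash
python3 -m inch '[[[0,0,0],1,-1],[[0,0,0],1,-1],[[0.3,0,0],0.87,-1],[[0.6,-0.1,0],0,-1],[[0.8,-0.12,0],0,-1],[[0.9,-0.13,0],0,-1],[[0.9,-0.13,0],0,-1],[[0.9,-0.14,0],0,-1],[[0.9,-0.14,0],0,-1],[[0.9,-0.14,0],0,-1]]'
python3 -m inch '[[[0.7,-0.1,0],0,-1],[[0.4,-0.08,0],0,-1],[[0.2,-0.05,0],0,-1],[[0.1,-0.05,0],0,-1],[[0,0,0],0,-1],[[0,0,0],0,-1],[[0,0,0],0,-1],[[0,0,0],0,-1],[[0,0,0],0,-1],[[0,0,0],0,-1]]'
python3 go.py t3 126
```

```text
t: 17.75
eef_pos: [518.0, 62.3, 217.4]
tcp_rot: [-3.141, 0.0, 1.416]
ft_force: [1.5, -0.5, 0.2]
opening: 1.0
grip_force: 0.0
t: 19.0
eef_pos: [514.6, 146.2, 217.8]
tcp_rot: [-3.142, 0.0, 1.417]
ft_force: [1.5, 0.5, -0.9]
opening: 0.997
grip_force: 0.0
t 19.0 pos [514.65 146.17 217.8 ] yaw 1.417 tilt 0.0001 open 0.997 F [ 1.49  0.53 -0.91]
target [518.66 160.67] 126.0 world d [  4.02  14.5  -91.8 ] units now-frame [0.25 0.03 1.53] units at target yaw [0.25 0.03 1.53] turn units -0.00 joints [ 0.15  0.38  1.8  -0.    0.96  0.31]
```

```bash
python3 -m inch '[[[0.15,0.03,0],0,-1],[[0.1,0,0.2],0,-1],[[0,0,0.4],0,-1],[[0,0,0.4],0,-1],[[0,0,0.3],0,-1],[[0,0,0.15],0,-1],[[0,0,0.08],0,-1],[[0,0,0],0,-1],[[0,0,0],0,-1],[[0,0,0],0,-1]]'
python3 go.py t3 126
python3 -m inch '[[[0,0,0],0,1],[[0,0,0],0,1],[[0,0,0],0,1],[[0,0,0],0,1],[[0,0,0],0,1],[[0,0,0],0,1],[[0,0,0],0,1],[[0,0,0],0,1],[[0,0,0],0,1],[[0,0,0],0,1]]'
python3 go.py t3 126
```

```text
t: 20.25
eef_pos: [518.9, 160.8, 126.5]
tcp_rot: [3.141, -0.0, 1.417]
ft_force: [0.3, -0.9, -0.2]
opening: 1.001
grip_force: 0.0
t 20.25 pos [518.93 160.76 126.46] yaw 1.417 tilt 0.0009 open 1.001 F [ 0.29 -0.94 -0.16]
target [518.66 160.67] 126.0 world d [-0.26 -0.08 -0.46] units now-frame [-0.   -0.    0.01] units at target yaw [-0.   -0.    0.01] turn units -0.00 joints [ 0.18  0.51  1.87 -0.    0.76  0.33]
t: 21.5
eef_pos: [518.9, 160.7, 126.0]
tcp_rot: [3.141, -0.0, 1.417]
ft_force: [1.4, -1.0, 0.3]
opening: 0.28
grip_force: 30.0
t 21.5 pos [518.89 160.75 126.04] yaw 1.417 tilt 0.0003 open 0.280 F [ 1.37 -0.96  0.26]
target [518.66 160.67] 126.0 world d [-0.22 -0.07 -0.04] units now-frame [-0. -0.  0.] units at target yaw [-0. -0.  0.] turn units -0.00 joints [ 0.18  0.51  1.87 -0.    0.76  0.33]
```

```bash
python3 -m inch '[[[0,0,-0.05],0,1],[[0,0,-0.1],0,1],[[0,0,-0.2],0,1],[[0,0,-0.3],0,1],[[0,0,-0.35],0,1],[[0,0,-0.3],0,1],[[0,0,-0.2],0,1],[[0,0,-0.1],0,1],[[0,0,0],0,1],[[0,0,0],0,1]]'
python3 go.py m3 220
```

```text
t: 22.75
eef_pos: [518.5, 160.7, 221.4]
tcp_rot: [-3.141, 0.0, 1.417]
ft_force: [-0.2, 0.5, -2.9]
opening: 0.279
grip_force: 30.0
t 22.75 pos [518.53 160.65 221.43] yaw 1.417 tilt 0.0010 open 0.279 F [-0.16  0.53 -2.93]
target [ 508.47 -235.41] 220.0 world d [ -10.05 -396.06   -1.43] units now-frame [-6.55  0.85  0.03] units at target yaw [-6.55 -0.81  0.02] turn units -2.88 joints [ 0.18  0.39  1.77 -0.    0.98  0.33]
```

```bash
python3 -m inch '[[[0,0,0],-0.5,1],[[0,0,0],-0.9,1],[[0,0,0],-0.9,1],[[-0.1,0,0],-0.58,1],[[-0.3,-0.1,0],0,1],[[-0.5,-0.1,0],0,1],[[-0.7,-0.1,0],0,1],[[-0.8,-0.1,0],0,1],[[-0.8,-0.1,0],0,1],[[-0.8,-0.1,0],0,1]]'
python3 -m inch '[[[-0.8,-0.1,0],0,1],[[-0.7,-0.1,0],0,1],[[-0.5,0,0],0,1],[[-0.3,0,0],0,1],[[-0.1,0,0],0,1],[[0,0,0],0,1],[[0,0,0],0,1],[[0,0,0],0,1],[[0,0,0],0,1],[[0,0,0],0,1]]'
python3 go.py m3 120
```

```text
t: 24.0
eef_pos: [505.0, -83.8, 221.9]
tcp_rot: [-3.141, 0.0, 1.666]
ft_force: [1.5, 0.5, -3.6]
opening: 0.276
grip_force: 30.0
t: 25.25
eef_pos: [507.9, -225.9, 222.1]
tcp_rot: [3.142, 0.0, 1.668]
ft_force: [-0.6, 0.1, -3.2]
opening: 0.281
grip_force: 30.0
t 25.25 pos [ 507.95 -225.92  222.09] yaw 1.668 tilt 0.0001 open 0.281 F [-0.59  0.05 -3.17]
target [ 508.47 -235.41] 120.0 world d [   0.52   -9.49 -102.09] units now-frame [-0.16 -0.01  1.7 ] units at target yaw [-0.16 -0.01  1.7 ] turn units 0.00 joints [-0.54  0.41  1.74 -0.    0.99 -0.63]
```

```bash
python3 -m inch '[[[-0.1,-0.01,0.1],0,1],[[-0.06,0,0.2],0,1],[[0,0,0.3],0,1],[[0,0,0.3],0,1],[[0,0,0.3],0,1],[[0,0,0.2],0,1],[[0,0,0.15],0,1],[[0,0,0.05],0,1],[[0,0,0],0,1],[[0,0,0],0,1]]'
python3 go.py m3 120
python3 -m inch '[[[0,0,0.03],0,1],[[0,0,0.03],0,1],[[0,0,0.02],0,1],[[0,0,0.01],0,1],[[0,0,0.01],0,1],[[0,0,0.01],0,1],[[0,0,0.01],0,1],[[0,0,0],0,1],[[0,0,0],0,1],[[0,0,0],0,1]]'
python3 go.py m3 120
```

```text
t: 26.5
eef_pos: [508.4, -235.8, 126.5]
tcp_rot: [3.141, 0.001, 1.668]
ft_force: [0.2, 0.3, -3.7]
opening: 0.277
grip_force: 30.0
t 26.5 pos [ 508.41 -235.85  126.5 ] yaw 1.668 tilt 0.0009 open 0.277 F [ 0.24  0.26 -3.71]
target [ 508.47 -235.41] 120.0 world d [ 0.06  0.44 -6.5 ] units now-frame [0.01 0.   0.11] units at target yaw [0.01 0.   0.11] turn units 0.00 joints [-0.55  0.53  1.83 -0.    0.78 -0.65]
t: 27.75
eef_pos: [508.3, -235.8, 120.0]
tcp_rot: [3.141, 0.001, 1.668]
ft_force: [-3.3, 2.3, 11.0]
opening: 0.277
grip_force: 30.0
t 27.75 pos [ 508.29 -235.78  119.98] yaw 1.668 tilt 0.0010 open 0.277 F [-3.3   2.26 10.95]
target [ 508.47 -235.41] 120.0 world d [0.18 0.37 0.02] units now-frame [ 0.01  0.   -0.  ] units at target yaw [ 0.01  0.   -0.  ] turn units 0.00 joints [-0.55  0.54  1.83 -0.    0.76 -0.65]
```

Seated. Release, lift and go for the surfacing tool.

```bash
python3 -m inch '[[[0,0,0],0,-1],[[0,0,0],0,-1],[[0,0,0],0,-1],[[0,0,0],0,-1],[[0,0,-0.1],0,-1],[[0,0,-0.3],0,-1],[[0,0,-0.4],0,-1],[[0,0,-0.4],0,-1],[[0,0,-0.3],0,-1],[[0,0,-0.15],0,-1]]'
python3 go.py t2 126
```

```text
t: 29.0
eef_pos: [508.4, -235.8, 219.1]
tcp_rot: [3.14, 0.001, 1.668]
ft_force: [-0.1, 0.7, 0.2]
opening: 0.999
grip_force: 0.0
t 29.0 pos [ 508.41 -235.83  219.06] yaw 1.668 tilt 0.0016 open 0.999 F [-0.14  0.71  0.23]
target [530.94 239.73] 126.0 world d [ 22.52 475.56 -93.06] units now-frame [7.85 1.14 1.54] units at target yaw [ 7.89 -0.84  1.55] turn units 2.88 joints [-0.55  0.41  1.74 -0.    0.99 -0.65]
```

```bash
python3 -m inch '[[[0,0,0],1,-1],[[0,0,0],1,-1],[[0.3,0,0],0.88,-1],[[0.6,-0.08,0],0,-1],[[0.8,-0.1,0],0,-1],[[0.9,-0.1,0],0,-1],[[0.9,-0.1,0],0,-1],[[0.9,-0.1,0],0,-1],[[0.9,-0.1,0],0,-1],[[0.9,-0.1,0],0,-1]]'
python3 -m inch '[[[0.8,-0.1,0],0,-1],[[0.5,-0.06,0],0,-1],[[0.3,0,0],0,-1],[[0.1,0,0],0,-1],[[0,0,0],0,-1],[[0,0,0],0,-1],[[0,0,0],0,-1],[[0,0,0],0,-1],[[0,0,0],0,-1],[[0,0,0],0,-1]]'
python3 go.py t2 126
```

```text
t: 30.25
eef_pos: [523.5, 140.1, 217.7]
tcp_rot: [-3.141, 0.0, 1.417]
ft_force: [0.7, -0.7, 0.5]
opening: 0.998
grip_force: 0.0
t: 31.5
eef_pos: [529.8, 240.5, 217.8]
tcp_rot: [3.142, 0.0, 1.417]
ft_force: [0.7, -0.8, -0.3]
opening: 1.001
grip_force: 0.0
t 31.5 pos [529.85 240.51 217.79] yaw 1.417 tilt 0.0001 open 1.001 F [ 0.65 -0.83 -0.31]
target [530.94 239.73] 126.0 world d [  1.09  -0.78 -91.79] units now-frame [-0.01  0.02  1.53] units at target yaw [-0.01  0.02  1.53] turn units -0.00 joints [ 0.31  0.45  1.69 -0.    1.01  0.47]
```

```bash
python3 -m inch '[[[-0.01,0.02,0],0,-1],[[0,0,0.2],0,-1],[[0,0,0.4],0,-1],[[0,0,0.4],0,-1],[[0,0,0.3],0,-1],[[0,0,0.15],0,-1],[[0,0,0.08],0,-1],[[0,0,0],0,-1],[[0,0,0],0,-1],[[0,0,0],0,-1]]'
python3 -m inch '[[[0,0,0],0,1],[[0,0,0],0,1],[[0,0,0],0,1],[[0,0,0],0,1],[[0,0,0],0,1],[[0,0,0],0,1],[[0,0,0],0,1],[[0,0,0],0,1],[[0,0,0],0,1],[[0,0,0],0,1]]'
python3 go.py t2 126
```

```text
t: 32.75
eef_pos: [531.1, 239.8, 126.5]
tcp_rot: [3.141, -0.0, 1.417]
ft_force: [-0.0, 0.1, -0.2]
opening: 0.996
grip_force: 0.0
t: 34.0
eef_pos: [531.1, 239.8, 126.0]
tcp_rot: [3.141, -0.0, 1.417]
ft_force: [2.3, -1.4, -0.5]
opening: 0.52
grip_force: 30.0
t 34.0 pos [531.06 239.78 126.03] yaw 1.417 tilt 0.0003 open 0.520 F [ 2.29 -1.41 -0.53]
target [530.94 239.73] 126.0 world d [-0.13 -0.05 -0.03] units now-frame [-0. -0.  0.] units at target yaw [-0. -0.  0.] turn units -0.00 joints [ 0.31  0.56  1.77 -0.    0.81  0.47]
```

```bash
python3 -m inch '[[[0,0,-0.05],0,1],[[0,0,-0.1],0,1],[[0,0,-0.2],0,1],[[0,0,-0.3],0,1],[[0,0,-0.35],0,1],[[0,0,-0.3],0,1],[[0,0,-0.2],0,1],[[0,0,-0.1],0,1],[[0,0,0],0,1],[[0,0,0],0,1]]'
python3 go.py m2 220
python3 - <<'E'
from h import *
b=eyes.read_camera('side')
cv2.imwrite('pics/j.png',cv2.resize(b['pixels'][130:300,240:410],(600,600),interpolation=3)[...,::-1])
E
```

```text
t: 35.25
eef_pos: [530.7, 239.7, 221.4]
tcp_rot: [-3.141, 0.001, 1.417]
ft_force: [0.1, -0.4, -5.3]
opening: 0.519
grip_force: 30.0
t 35.25 pos [530.73 239.68 221.38] yaw 1.417 tilt 0.0011 open 0.519 F [ 0.09 -0.42 -5.33]
target [ 500.73 -155.79] 220.0 world d [ -30.   -395.47   -1.38] units now-frame [-6.59  0.52  0.03] units at target yaw [-6.51 -1.14  0.02] turn units -2.88 joints [ 0.31  0.44  1.68 -0.    1.02  0.47]
```

View pics/j.png

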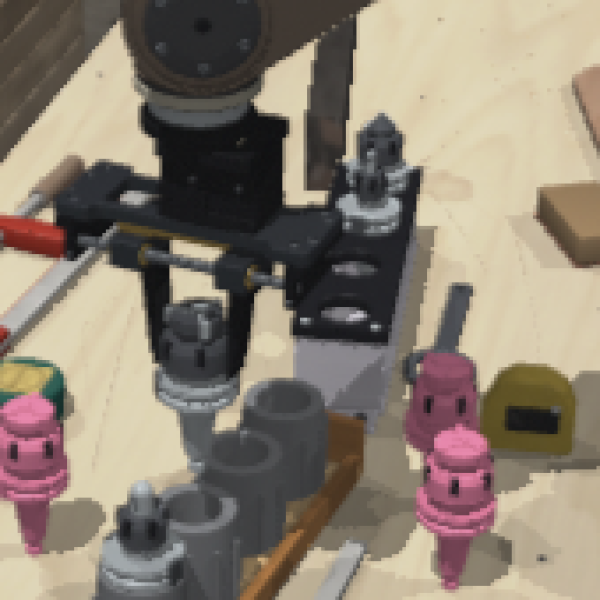

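The surfacing tool hangs upright at (345,200). The drill at (205,370) and the vgroove at (155,380) stand seated in the magazine. Carrying on to pocket 2.

```bash
python3 -m inch '[[[0,0,0],-0.5,1],[[0,0,0],-0.9,1],[[0,0,0],-0.9,1],[[-0.1,0,0],-0.58,1],[[-0.3,-0.1,0],0,1],[[-0.5,-0.14,0],0,1],[[-0.7,-0.15,0],0,1],[[-0.8,-0.15,0],0,1],[[-0.8,-0.15,0],0,1],[[-0.8,-0.15,0],0,1]]'
python3 -m inch '[[[-0.8,-0.15,0],0,1],[[-0.7,-0.15,0],0,1],[[-0.5,0,0],0,1],[[-0.3,0,0],0,1],[[-0.1,0,0],0,1],[[0,0,0],0,1],[[0,0,0],0,1],[[0,0,0],0,1],[[0,0,0],0,1],[[0,0,0],0,1]]'
python3 go.py m2 120
```

```text
t: 36.55
eef_pos: [502.8, -6.2, 222.0]
tcp_rot: [-3.141, 0.0, 1.666]
ft_force: [0.0, -0.3, -5.8]
opening: 0.522
grip_force: 30.0
t: 37.8
eef_pos: [499.9, -148.9, 222.1]
tcp_rot: [3.142, 0.0, 1.668]
ft_force: [-0.8, 0.4, -5.5]
opening: 0.518
grip_force: 30.0
t 37.8 pos [ 499.86 -148.89  222.06] yaw 1.668 tilt 0.0001 open 0.518 F [-0.78  0.37 -5.49]
target [ 500.73 -155.79] 120.0 world d [   0.87   -6.9  -102.06] units now-frame [-0.12  0.    1.7 ] units at target yaw [-0.12  0.    1.7 ] turn units 0.00 joints [-0.42  0.36  1.82 -0.    0.96 -0.51]
```

```bash
python3 -m inch '[[[-0.08,0,0.1],0,1],[[-0.03,0,0.2],0,1],[[0,0,0.3],0,1],[[0,0,0.3],0,1],[[0,0,0.3],0,1],[[0,0,0.2],0,1],[[0,0,0.15],0,1],[[0,0,0.05],0,1],[[0,0,0],0,1],[[0,0,0],0,1]]'
python3 go.py m2 120
python3 -m inch '[[[0,0,0.03],0,1],[[0,0,0.03],0,1],[[0,0,0.02],0,1],[[0,0,0.01],0,1],[[0,0,0.01],0,1],[[0,0,0.01],0,1],[[0,0,0.01],0,1],[[0,0,0],0,1],[[0,0,0],0,1],[[0,0,0],0,1]]'
python3 go.py m2 120
```

```text
t: 39.05
eef_pos: [500.7, -155.7, 126.5]
tcp_rot: [3.141, 0.001, 1.668]
ft_force: [0.5, -0.9, -5.2]
opening: 0.523
grip_force: 30.0
t 39.05 pos [ 500.66 -155.74  126.47] yaw 1.668 tilt 0.0009 open 0.523 F [ 0.51 -0.86 -5.24]
target [ 500.73 -155.79] 120.0 world d [ 0.07 -0.04 -6.47] units now-frame [-0.    0.    0.11] units at target yaw [-0.    0.    0.11] turn units 0.00 joints [-0.43  0.49  1.92 -0.    0.73 -0.52]
t: 40.3
eef_pos: [500.5, -155.7, 120.0]
tcp_rot: [3.141, 0.001, 1.668]
ft_force: [-3.8, 1.4, 10.3]
opening: 0.521
grip_force: 30.0
t 40.3 pos [ 500.53 -155.69  119.95] yaw 1.668 tilt 0.0010 open 0.521 F [-3.76  1.36 10.28]
target [ 500.73 -155.79] 120.0 world d [ 0.19 -0.09  0.05] units now-frame [-0.  0. -0.] units at target yaw [-0.  0. -0.] turn units 0.00 joints [-0.43  0.5   1.92 -0.    0.72 -0.52]
```

```bash
python3 -m inch '[[[0,0,0],0,-1],[[0,0,0],0,-1],[[0,0,0],0,-1],[[0,0,0],0,-1],[[0,0,-0.1],0,-1],[[0,0,-0.3],0,-1],[[0,0,-0.4],0,-1],[[0,0,-0.4],0,-1],[[0,0,-0.3],0,-1],[[0,0,-0.15],0,-1]]'
python3 go.py t1 126
```

```text
t: 41.55
eef_pos: [500.6, -155.7, 219.0]
tcp_rot: [3.14, 0.001, 1.668]
ft_force: [-0.2, -0.2, -0.1]
opening: 0.996
grip_force: 0.0
t 41.55 pos [ 500.64 -155.71  219.01] yaw 1.668 tilt 0.0016 open 0.996 F [-0.25 -0.15 -0.09]
target [543.21 318.78] 126.0 world d [ 42.57 474.49 -93.01] units now-frame [7.8  1.47 1.55] units at target yaw [ 7.92 -0.51  1.55] turn units 2.88 joints [-0.43  0.36  1.82 -0.    0.95 -0.52]
```

```bash
python3 -m inch '[[[0,0,0],1,-1],[[0,0,0],1,-1],[[0.3,0,0],0.88,-1],[[0.6,-0.05,0],0,-1],[[0.8,-0.06,0],0,-1],[[0.9,-0.06,0],0,-1],[[0.9,-0.06,0],0,-1],[[0.9,-0.06,0],0,-1],[[0.9,-0.06,0],0,-1],[[0.9,-0.06,0],0,-1]]'
python3 -m inch '[[[0.8,-0.06,0],0,-1],[[0.5,0,0],0,-1],[[0.3,0,0],0,-1],[[0.1,0,0],0,-1],[[0,0,0],0,-1],[[0,0,0],0,-1],[[0,0,0],0,-1],[[0,0,0],0,-1],[[0,0,0],0,-1],[[0,0,0],0,-1]]'
python3 go.py t1 126
```

```text
t: 42.8
eef_pos: [531.7, 217.7, 217.6]
tcp_rot: [-3.141, 0.0, 1.417]
ft_force: [0.5, -0.2, 0.3]
opening: 0.999
grip_force: 0.0
t: 44.05
eef_pos: [544.0, 317.2, 217.8]
tcp_rot: [3.142, 0.0, 1.417]
ft_force: [-0.5, -0.6, -1.2]
opening: 0.999
grip_force: 0.0
t 44.05 pos [544.01 317.17 217.81] yaw 1.417 tilt 0.0001 open 0.999 F [-0.52 -0.63 -1.24]
target [543.21 318.78] 126.0 world d [ -0.81   1.61 -91.81] units now-frame [ 0.03 -0.02  1.53] units at target yaw [ 0.02 -0.02  1.53] turn units -0.00 joints [ 0.42  0.51  1.56 -0.    1.06  0.58]
```

```bash
python3 -m inch '[[[0.01,-0.01,0],0,-1],[[0,0,0.2],0,-1],[[0,0,0.4],0,-1],[[0,0,0.4],0,-1],[[0,0,0.3],0,-1],[[0,0,0.15],0,-1],[[0,0,0.08],0,-1],[[0,0,0],0,-1],[[0,0,0],0,-1],[[0,0,0],0,-1]]'
python3 -m inch '[[[0,0,0],0,1],[[0,0,0],0,1],[[0,0,0],0,1],[[0,0,0],0,1],[[0,0,0],0,1],[[0,0,0],0,1],[[0,0,0],0,1],[[0,0,0],0,1],[[0,0,0],0,1],[[0,0,0],0,1]]'
python3 go.py t1 126
```

```text
t: 45.3
eef_pos: [543.7, 318.0, 126.5]
tcp_rot: [3.141, -0.0, 1.417]
ft_force: [0.1, -0.1, 0.4]
opening: 0.999
grip_force: 0.0
t: 46.55
eef_pos: [543.6, 317.9, 126.0]
tcp_rot: [3.141, -0.0, 1.417]
ft_force: [1.4, -0.8, -0.0]
opening: 0.353
grip_force: 30.0
t 46.55 pos [543.64 317.9  126.03] yaw 1.417 tilt 0.0003 open 0.353 F [ 1.41 -0.77 -0.03]
target [543.21 318.78] 126.0 world d [-0.44  0.88 -0.03] units now-frame [ 0.01 -0.01  0.  ] units at target yaw [ 0.01 -0.01  0.  ] turn units -0.00 joints [ 0.42  0.62  1.65 -0.    0.87  0.58]
```

```bash
python3 -m inch '[[[0,0,-0.05],0,1],[[0,0,-0.1],0,1],[[0,0,-0.2],0,1],[[0,0,-0.3],0,1],[[0,0,-0.35],0,1],[[0,0,-0.3],0,1],[[0,0,-0.2],0,1],[[0,0,-0.1],0,1],[[0,0,0],0,1],[[0,0,0],0,1]]'
python3 go.py m1 220
```

```text
t: 47.8
eef_pos: [543.3, 317.8, 221.3]
tcp_rot: [-3.141, 0.001, 1.417]
ft_force: [0.0, 0.1, -2.8]
opening: 0.346
grip_force: 30.0
t 47.8 pos [543.32 317.8  221.35] yaw 1.417 tilt 0.0011 open 0.346 F [ 0.04  0.08 -2.78]
target [492.98 -76.16] 220.0 world d [ -50.35 -393.96   -1.35] units now-frame [-6.62  0.18  0.03] units at target yaw [-6.45 -1.47  0.02] turn units -2.88 joints [ 0.42  0.51  1.56 -0.    1.07  0.58]
```

```bash
python3 -m inch '[[[0,0,0],-0.5,1],[[0,0,0],-0.9,1],[[0,0,0],-0.9,1],[[-0.1,0,0],-0.58,1],[[-0.3,-0.1,0],0,1],[[-0.5,-0.18,0],0,1],[[-0.7,-0.2,0],0,1],[[-0.8,-0.2,0],0,1],[[-0.8,-0.2,0],0,1],[[-0.8,-0.2,0],0,1]]'
python3 -m inch '[[[-0.8,-0.2,0],0,1],[[-0.7,-0.19,0],0,1],[[-0.5,0,0],0,1],[[-0.3,0,0],0,1],[[-0.1,0,0],0,1],[[0,0,0],0,1],[[0,0,0],0,1],[[0,0,0],0,1],[[0,0,0],0,1],[[0,0,0],0,1]]'
python3 go.py m1 120
```

```text
t: 49.05
eef_pos: [500.9, 70.6, 221.9]
tcp_rot: [-3.141, 0.0, 1.666]
ft_force: [1.3, 0.0, -3.8]
opening: 0.352
grip_force: 30.0
t: 50.3
eef_pos: [492.7, -72.7, 222.0]
tcp_rot: [3.142, 0.0, 1.668]
ft_force: [0.0, -0.8, -3.9]
opening: 0.35
grip_force: 30.0
t 50.3 pos [492.69 -72.68 222.02] yaw 1.668 tilt 0.0001 open 0.350 F [ 0.04 -0.79 -3.86]
target [492.98 -76.16] 120.0 world d [   0.29   -3.48 -102.02] units now-frame [-0.06 -0.    1.7 ] units at target yaw [-0.06 -0.    1.7 ] turn units 0.00 joints [-0.28  0.33  1.88 -0.    0.94 -0.38]
```

```bash
python3 -m inch '[[[-0.06,0,0.1],0,1],[[-0.01,0,0.2],0,1],[[0,0,0.3],0,1],[[0,0,0.3],0,1],[[0,0,0.3],0,1],[[0,0,0.2],0,1],[[0,0,0.15],0,1],[[0,0,0.05],0,1],[[0,0,0],0,1],[[0,0,0],0,1]]'
python3 go.py m1 120
python3 -m inch '[[[0,0,0.03],0,1],[[0,0,0.03],0,1],[[0,0,0.02],0,1],[[0,0,0.01],0,1],[[0,0,0.01],0,1],[[0,0,0.01],0,1],[[0,0,0.01],0,1],[[0,0,0],0,1],[[0,0,0],0,1],[[0,0,0],0,1]]'
python3 go.py m1 120
```

```text
t: 51.55
eef_pos: [493.3, -77.1, 126.4]
tcp_rot: [3.141, 0.0, 1.668]
ft_force: [-0.3, 0.0, -4.2]
opening: 0.351
grip_force: 30.0
t 51.55 pos [493.27 -77.1  126.43] yaw 1.668 tilt 0.0008 open 0.351 F [-0.25  0.01 -4.25]
target [492.98 -76.16] 120.0 world d [-0.29  0.93 -6.43] units now-frame [ 0.02 -0.    0.11] units at target yaw [ 0.02 -0.    0.11] turn units 0.00 joints [-0.29  0.46  1.98 -0.    0.7  -0.38]
t: 52.8
eef_pos: [493.1, -77.1, 119.9]
tcp_rot: [3.141, 0.001, 1.668]
ft_force: [-4.4, 0.3, 12.8]
opening: 0.354
grip_force: 30.0
t 52.8 pos [493.14 -77.09 119.92] yaw 1.668 tilt 0.0010 open 0.354 F [-4.42  0.31 12.82]
target [492.98 -76.16] 120.0 world d [-0.16  0.92  0.08] units now-frame [ 0.02 -0.   -0.  ] units at target yaw [ 0.02 -0.   -0.  ] turn units 0.00 joints [-0.29  0.47  1.98 -0.    0.68 -0.38]
```

Release, lift, then move left (over +y) to clear the top view.

```bash
python3 -m inch '[[[0,0,0],0,-1],[[0,0,0],0,-1],[[0,0,0],0,-1],[[0,0,0],0,-1],[[0,0,-0.1],0,-1],[[0,0,-0.3],0,-1],[[0,0,-0.4],0,-1],[[0,0,-0.4],0,-1],[[0,0,-0.3],0,-1],[[0,0,-0.3],0,-1]]'
python3 -m inch '[[[0.4,0,0],0,-1],[[0.8,0,0],0,-1],[[0.8,0,0],0,-1],[[0.8,0,0],0,-1],[[0.8,0,0],0,-1],[[0.8,0,0],0,-1],[[0.6,0,0],0,-1],[[0.3,0,0],0,-1],[[0,0,0],0,-1],[[0,0,0],0,-1]]'
python3 - <<'E'
from h import *
a,b=eyes.read_camera('top'),eyes.read_camera('side')
A=cv2.resize(a['pixels'][195:270,335:505],(800,353),interpolation=3)
B=cv2.resize(b['pixels'][150:250,300:380],(196,245),interpolation=3)
o=np.zeros((600,800,3),np.uint8);o[:353]=A;o[355:,:196]=B
cv2.imwrite('pics/k.png',o[...,::-1])
E
```

```text
t: 54.05
eef_pos: [493.0, -77.0, 227.9]
tcp_rot: [3.141, 0.0, 1.668]
ft_force: [0.2, 0.7, -0.6]
opening: 1.002
grip_force: 0.0
t: 55.3
eef_pos: [462.4, 238.5, 226.8]
tcp_rot: [-3.141, 0.0, 1.667]
ft_force: [0.2, -0.3, 0.3]
opening: 0.999
grip_force: 0.0
```

View pics/k.png

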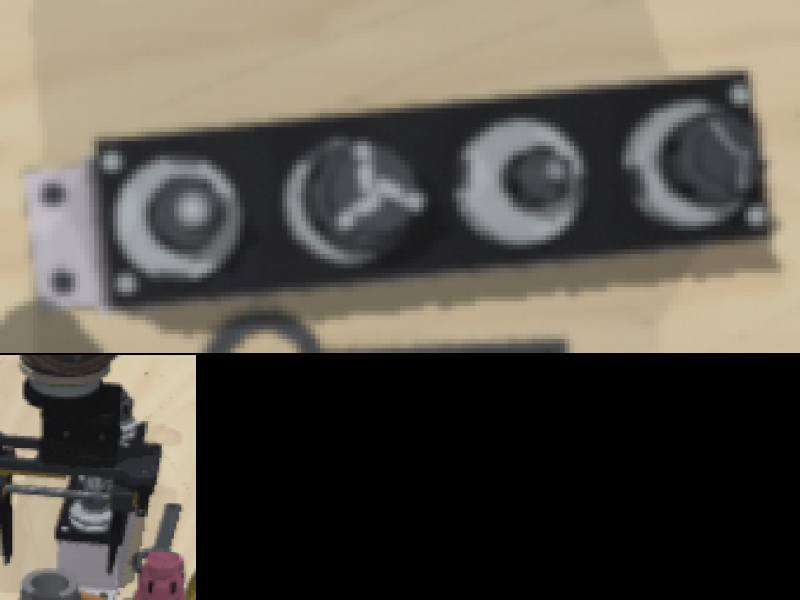

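All four tools stand in their pockets. Flange centres in the crop are about (218,177), (201,345), (182,520) and (163,688). I'll check the offsets numerically.

Run:
```python
from go import *
p=eyes.read_camera('top');R=np.array([[np.cos(MY),np.sin(MY)],[-np.sin(MY),np.cos(MY)]])
for u,v in((177,218),(345,201),(520,182),(688,163)):
    w=toz(p,[195+(v+.5)/4.706-.5,335+(u+.5)/4.706-.5],94)[:2];print(w,R@(w-MC))
```

```text
[491.26 -74.09] [ -1.51 122.23]
[ 498.32 -151.89] [-2.02 44.12]
[ 506.3  -233.24] [ -1.96 -37.63]
[ 514.34 -311.66] [  -1.55 -116.46]
```

```bash
python3 -c "
from cell import env
print(env.job_done())"
```

```text
the job is handed in; nothing more can be done
None
```

I loaded all four tools into the magazine in rack order (ballnose, surfacing, drill, vgroove from left to right), all seated and released, and handed the job in at about 55 s; the final top view put each within about 4 mm of its pocket centre.

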